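Seat a bearing end cover with the cup-faced driver

ROBOT

A 6-joint arm with a two-finger parallel gripper is mounted at the origin on the work surface. World frame = base frame: x ahead of the robot, y to its left, z up, the work surface at z = 0. Lengths are in m, angles in rad, forces in N, time in s.
With the tool pointing down it reaches from about 0.425 to 0.95 m from the base axis. Payload 3.5 kg.
Tool frame: the origin (TCP) lies at the very end of the fingers, on their centre line; the grasp point (between the pads) lies 19 mm behind it; z points along the fingers, y is the direction in which the jaws open and shut (so a half turn about z gives the same grasp; the last joint's range is limited). The gripper opens to 85 mm and grips with 20 to 120 N. Pads are 22 mm wide; open, the fingers measure 114 mm over their backs; the gripper's body (76 mm by 85 mm) begins 54 mm behind the grasp point. The pads swing forward as they close: fully open they stand 13 mm farther back than shut.
Start: joints at [-1.456, 0.286, 1.577, -0, 1.279, -0.15], TCP at [0.177, -0.651, 0.231] pointing down, gripper open.
Joint ranges: [-2.77, 2.77], [-0.9, 2.22], [0.21, 2.48], [-1.53, 4.67], [0.24, 2.81], [-2.84, 2.84]. Speed limits (rad/s): [2.79, 2.79, 3.14, 3.14, 3.14, 3.14].

INTERFACE

Orientations are given as a unit quaternion [x, y, z, w].
In Python, from plant import ctrl, eyes, ticket gives the robot as it stands.
- The arm moves only by the tool send_rows, never from a script. Its arguments are lists of equal length, an entry for each row: "translation": the shift along the tool's x, y, z in units of 30 mm (1.0 is 30 mm), a list of three; "rotation": the turn, a rotation vector about the tool's x, y, z in units of 5 degrees (1.0 is 5 degrees), a list of three; "grip": the finger opening in mm, from 0 to 85.4. A call has 1 to 5 rows; each row shifts and turns the commanded pose from where the row before left it, along the tool's axes as they then stand; what a row does not reach is not made up. A row lasts 1/8 s, in which the tool goes at most 62.5 mm and 10.7 degrees, less where a joint would pass 70% of its speed; a pose out of reach is approached as far as the arm can. A call is refused whole if a number of a shift passes 1 or a number of a turn 1, either way. A call with a gripper value outside its range is refused whole. The fingers move at their own pace and stop on an object; "squeeze" is the grip in N (left out, the last holds). Time passes only in rows, so rows that do not move let the fingers close. It gives the time, the measured TCP pose, the force and the opening at its end, in the units of the state.
- ctrl.get_state(): the state, without advancing time (a new reading comes with each control period).
- eyes.read_camera(name): name is "side" or "top" or "wrist"; returns a dict with "image" (480x640x3 uint8, blue, green, red), "mtx" (3x3 intrinsics, pixels), "xyz" and "orientation" of the camera in the world; the wrist camera has in their place "hand_eye" (4x4, takes a point from camera to tool coordinates, whose origin is the TCP and whose axes are the flange's). Camera axes: x right, y down, z forward; pixel columns grow to the right and rows downward; lengths in m; the calibration is good to about 2 mm. A picture is of the moment at which its call begins: read the wrist's pose just before it. There is no depth.
- ticket.sign_off(): hands the job in, once; it reports no verdict.
The state is a dict: "time": time; "qpos": joint angles; "dq": joint speeds; "joint_efforts": joint torques, N m; "eef_pos": TCP position; "tcp_rot": TCP orientation; "contact_force": force on the tool from outside, world axes, zero at the start; "wrist_torque": the same for the moment, N m; "opening": opening from 0.0 (shut) to 1.0 (fully open).
Only numpy, scipy, OpenCV 4.12 (cv2) and the standard library are available. Lean on these libraries where they do the work, as an engineer would, in place of code of your own. Each camera call takes 0.05 s, during which the arm holds its last target. There are 200 camera calls.

TASK

The black end cover has only been started in the mouth of the flange bearing unit: take the cup-faced seating driver from the wooden stand, set it squarely on the cover's rim and press until the cover snaps fully home, flush on the hub all round. The plastic cracks if leaned on much harder than it takes to click, so stop at once when it is home, and press it with that driver only. Then stand the driver upright in its empty well again and let go, leaving everything else where it is.

Things in the scene. Friction and masses are not known exactly. Their poses are not given: they have to be found in the camera images.
- hub_mouth (a point): Centre of the flat top face of the bearing unit's round hub (76 mm dia., mouth 51 mm dia.), z axis up along the bore. It lies 53 to 65 mm above the bench (the nest's height differs). The cover is home when its rim lies flat on this face.
- unit: Grey cast flange bearing unit (flange 105 mm square, 12 mm thick, hub face 38 mm above the flange's underside) held fast between dowels and stops in a fixed aluminium nest plate 150 mm square. Origin on the unit's axis, 53 mm below the hub face.
- cover_seat (a point): Centre of the underside of the rim of the black plastic end cover started in the mouth, z axis up. Rim 62 mm dia., 4 mm thick; a low dome, 37 mm dia., stands 6.5 mm above the rim's top. The rim's underside starts about 5 mm proud of the hub face. Pressed off centre the cover cocks. It cracks above 40 N.
- cover: The same end cover and its four sprung hooks, which rest on the mouth's edge. Origin as cover_seat. Pressed down squarely it resists more and more, up to 15 to 22 N about 2 mm short of home; then the hooks snap under the mouth's edge, the force drops for an instant, and the rim is hard on the hub.
- driver_mid (a point): Centre (half-way up) of the cup-faced seating driver, 130 mm high, standing upright in one well, z axis up; the foot's face lies 65 mm below. White foot with a black rubber face ring, 58 mm dia., 22 mm high, hollow from below (opening 45 mm dia., 14 mm deep) to go over the dome and bear on the rim; the ring gives 1 mm per 10 N. Round aluminium handle 32 mm dia. from 40 to 130 mm above the face. 0.27 to 0.45 kg.
- flat_mid (a point): Centre (half-way up) of the other driver in the stand: same handle, 130 mm high, but a solid flat foot 40 mm dia. that would press on the dome; not for this cover.
- well0 (a point): Centre of the floor of one well of the driver stand, z axis up. The stand is a fixed wooden block 90 by 190 mm, 24 mm high, with two round wells 64 mm dia., 12 mm deep, 95 mm apart along its y axis (floors 12 mm above the bench). Each well holds one driver at the start; which one varies.
- well1 (a point): Centre of the floor of the other well of the stand, as well0.
- wrench: open-ended wrench lying on the bench near the robot. Origin: centre of its underside. A bystander.
- collar: plain steel shaft collar, ring 44 mm outside, 25 mm bore, 15 mm high, lying flat in front of the unit. Origin: centre of its underside. A bystander.
- grease: white grease jar with a steel lid, 52 mm dia., 62 mm high, standing behind the stand. Origin: centre of its underside. A bystander.
- shaft: bare steel shaft, 25 mm dia., 160 mm long, lying to the right of the unit. Origin: on the bench under its middle, x axis along the shaft. A bystander.
Mind the look-alikes: they are no part of the job. What is shaped like the part that bears driver_mid but red is not meant. Leave any green look-alike of the cover alone.

How it is judged:
On the way, in this order (a step that is already met when the one before it is completed fails the run):
1. the cup-faced driver is lifted clear of the stand (z of driver_mid in the frame of well0 above 0.085 m), for 0.1 s.
2. the cover is pressed home: rim within 1.5 mm of the hub face, level with it (z of cover_seat in the frame of hub_mouth below 0.0015 m and angle between the z axis of cover_seat and the z axis of hub_mouth, either way round below 0.03 rad and horizontal distance between cover_seat and hub_mouth below 0.004 m), for 0.2 s.
At the end, for the whole second after the job is handed in: The cover's rim lies within 1.5 mm of the hub face, level with it within 0.03 rad and centred within 4 mm; the cup-faced driver stands upright (0.06 rad) and still on the floor of a well of the stand, centred within 8 mm, released (all of step 2 and ((horizontal distance between driver_mid and well0 below 0.008 m and z of driver_mid in the frame of well0 below 0.069 m) or (horizontal distance between driver_mid and well1 below 0.008 m and z of driver_mid in the frame of well1 below 0.069 m)) and angle between driver_mid's own z axis and vertical below 0.06 rad and linear speed of driver below 0.02 m/s); the robot touches nothing.
It fails at once if the cover is loaded above 40 N by the driver (it cracks) (contact force between driver and cover above 40 N).
It fails at once if the fingers or the arm push on the cover (contact force between any of the fingers, the arm and cover above 1 N).
It fails at once if the flat driver is pressed on the cover (contact force between flat_driver and cover above 1 N).
It fails at once if the flat driver is taken out or knocked over (distance of flat_mid from where it was at the start of the episode above 0.03 m or angle between flat_mid's own z axis and vertical above 0.3 rad).
It fails at once if a bystander is moved more than 20 mm (distance of any of wrench, collar, grease, shaft from where it was at the start of the episode above 0.02 m).
It also fails if it takes over 42 s, if anything falls off the work surface, if the arm or the gripper's body presses on something with over 40 N, if the wrist force passes 120 N, or if a joint passes its speed limit or range.

## Working session

There is one attempt and no reset: what is moved stays moved. The work goes in short steps, Python scripts to look and compute and a tool call to move; the robot and the scene stay as the last step left them, time stands still between calls to the robot, and variables do not carry over. Pictures are saved under pics/ and viewed, about 8 in all and at most 12, crops included, and the job is handed in when it is done.

Besides the shell and the picture viewer there is one more tool, called as name(argument=value, ...) on one line, values as JSON. send_rows: Moves the arm, as the interface text tells. Its arguments: {"type":"object","properties":{"translation":{"type":"array"},"rotation":{"type":"array"},"grip":{"type":"array"},"squeeze":{"type":"number"}},"required":["translation","rotation","grip"]}

```bash
ls; mkdir -p pics; cat > h.py <<'E'
import numpy as np, cv2
from scipy.spatial.transform import Rotation as R
from plant import ctrl, eyes, ticket
def cam(n):
    s=ctrl.get_state(); c=eyes.read_camera(n)
    if 'hand_eye' in c:
        T=np.eye(4);T[:3,:3]=R.from_quat(s['tcp_rot']).as_matrix();T[:3,3]=s['eef_pos']
        M=T@np.array(c['hand_eye'])
    else:
        M=np.eye(4);o=np.array(c['orientation'])
        M[:3,:3]=R.from_quat(o).as_matrix() if o.shape==(4,) else o
        M[:3,3]=c['xyz']
    return c['image'],np.array(c['mtx']),M
def ray(K,M,u,v,z):
    d=M[:3,:3]@np.linalg.solve(K,[u,v,1.]);return M[:3,3]+d*(z-M[2,3])/d[2]
def proj(K,M,p):
    q=K@(M[:3,:3].T@(np.array(p)-M[:3,3]));return q[:2]/q[2]
E
python3 - <<'E'
from h import *
for n in ['top','side','wrist']:
    i,K,M=cam(n);cv2.imwrite(f'pics/{n}0.png',i);print(n,K.tolist(),M.round(3).tolist())
    np.savez(f'{n}0.npz',K=K,M=M)
print(ctrl.get_state())
E
```

```text
pics
top [[536.486909567138, 0.0, 321.36385320335125], [0.0, 536.486909567138, 244.99712542558592], [0.0, 0.0, 1.0]] [[-0.022, -0.983, 0.181, 0.298], [-0.999, 0.016, -0.032, -0.028], [0.029, -0.182, -0.983, 1.087], [0.0, 0.0, 0.0, 1.0]]
side [[486.9120786925013, 0.0, 320.20493439234025], [0.0, 486.9120786925013, 239.70348382387317], [0.0, 0.0, 1.0]] [[0.96, -0.219, 0.174, 0.348], [-0.279, -0.716, 0.64, -0.611], [-0.016, -0.663, -0.749, 0.736], [0.0, 0.0, 0.0, 1.0]]
wrist [[339.77587985370997, 0.0, 317.29114198940323], [0.0, 339.77587985370997, 234.36105087518723], [0.0, 0.0, 1.0]] [[0.263, -0.93, -0.257, 0.243], [-0.965, -0.254, -0.068, -0.633], [-0.002, 0.266, -0.964, 0.374], [0.0, 0.0, 0.0, 1.0]]
{'time': 0.15, 'qpos': array([-1.45603442e+00,  2.86999995e-01,  1.57787702e+00, -2.40215530e-06,
        1.27862813e+00, -1.50010238e-01]), 'dq': array([ 6.42373005e-04, -2.13464984e-03, -4.35583624e-03, -6.16275931e-04,
       -3.42601684e-05, -1.16242367e-03]), 'joint_efforts': array([-1.06123509e-04, -4.06604576e+01, -2.93142182e+01, -1.63649088e-04,
        3.94913543e-03, -7.85122836e-06]), 'eef_pos': array([ 0.1765999 , -0.6509362 ,  0.23022007]), 'tcp_rot': array([ 9.91249256e-01,  1.31999995e-01,  1.57024470e-05, -9.56114966e-04]), 'contact_force': array([-0.58627272, -0.13526777,  0.28900631]), 'wrist_torque': array([-0.02059065, -0.0438535 , -0.00267163]), 'opening': 1.0028932785030442}
```

View pics/top0.png

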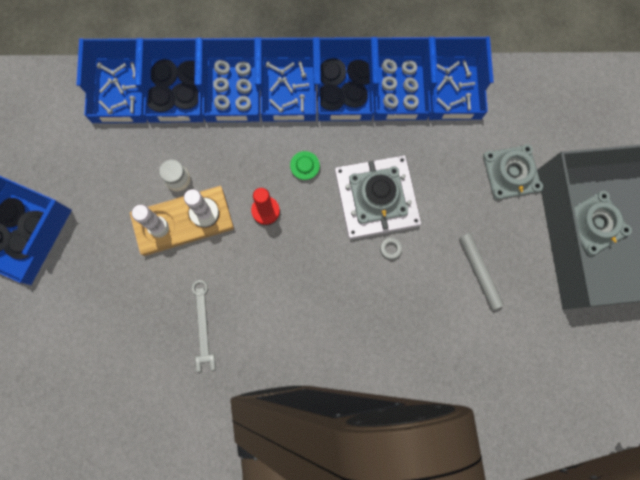

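View pics/side0.png

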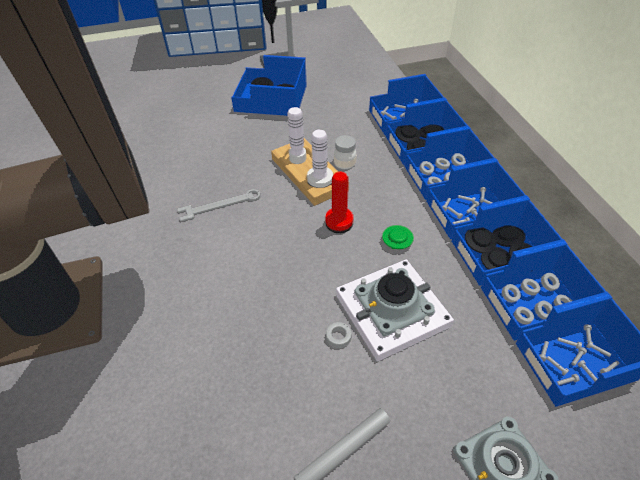

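```bash
python3 - <<'E'
from h import *
I={n:cv2.imread(f'pics/{n}0.png') for n in ['top','side']}
D={n:np.load(f'{n}0.npz') for n in I}
def blob(m,seed):
    n,l,s,c=cv2.connectedComponentsWithStats(m.astype(np.uint8)*1)
    return l==l[seed[1],seed[0]]
for n,boxes in {'top':[(330,150,425,245)],'side':[(335,255,455,360)]}.items():
    i=I[n];K,M=D[n]['K'],D[n]['M']
    h=cv2.cvtColor(i,cv2.COLOR_BGR2HSV)
    # wood
    m=cv2.inRange(h,(8,80,80),(25,255,255)); m2=m.copy()
    k,l,s,c=cv2.connectedComponentsWithStats(m); j=1+np.argmax(s[1:,4]); print(n,'wood',s[j],c[j])
    pts=np.argwhere(l==j)[:,::-1]
    W=np.array([ray(K,M,u,v,0.024)[:2] for u,v in pts],np.float32)
    print(cv2.minAreaRect(W))
    x0,y0,x1,y1=boxes[0]; g=np.zeros(i.shape[:2],np.uint8); g[y0:y1,x0:x1]=(i.max(2)<62)[y0:y1,x0:x1]
    k,l,s,c=cv2.connectedComponentsWithStats(g)
    for j in range(1,k):
        if s[j,4]>60:
            print(n,'dark',s[j],c[j],ray(K,M,*c[j],0.067).round(4))
a=cv2.resize(I['top'][150:270,120:300],None,fx=4,fy=4,interpolation=cv2.INTER_CUBIC)[:, :720]
b=cv2.resize(I['side'][95:215,255:375],None,fx=4,fy=4,interpolation=cv2.INTER_CUBIC)
c=np.hstack([a,b]);c=cv2.resize(c,None,fx=.66,fy=.66,interpolation=cv2.INTER_AREA);print(c.shape);cv2.imwrite('pics/c1.png',c)
for u,v in [(193,196),(140,213)]: print(ray(D['top']['K'],D['top']['M'],u,v,.142))
for u,v in [(319,134),(295,113)]: print(ray(D['side']['K'],D['side']['M'],u,v,.142))
E
```

```text
top wood [ 358  421  105   59 4076] [410.13199215 452.72546614]
((0.09285028278827667, -0.2224956452846527), (0.09043965488672256, 0.19108039140701294), 5.993027687072754)
top dark [367 176  28  28 620] [380.48548387 189.49677419] [ 0.5961 -0.1805  0.067 ]
side wood [ 271  138   61   68 1368] [300.90643275 172.95248538]
((0.5458133220672607, 0.20824706554412842), (0.1016378104686737, 0.2112489938735962), 15.772916793823242)
side dark [378 271  36  33 871] [395.62227325 287.79793341] [ 0.5941 -0.1805  0.067 ]
(317, 792, 3)
[0.5664785  0.17162852 0.142     ]
[0.5362139  0.26534491 0.142     ]
[0.56271185 0.17034169 0.142     ]
[0.53459837 0.25630141 0.142     ]
```

View pics/c1.png

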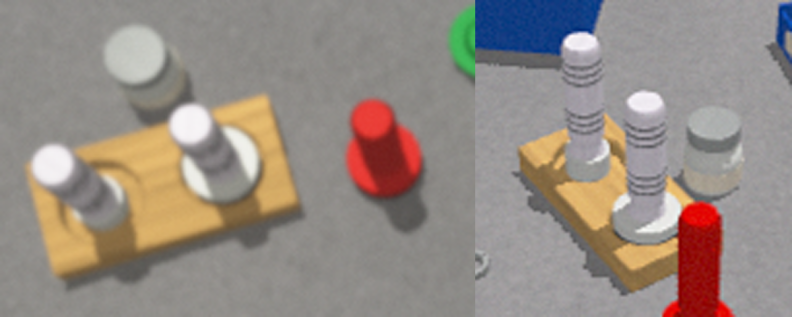

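Candidates in the top view: wide‑footed white driver (200,208), which is the cup one; narrow‑footed one (150,222), flat; red look-alike (264,207), not meant. Covers: black in hub (380,189) is the right one; green (305,166) and the bin covers are not. The crop confirms the wide foot at the stand's right end. I'll fly over the cover first, then to the driver.

send_rows(translation=[[1,-0.65,0],[1,-0.65,0],[1,-0.65,0],[1,-0.65,0],[1,-0.65,0]], rotation=[[0,0,0],[0,0,0],[0,0,0],[0,0,0],[0,0,0]], grip=[85,85,85,85,85])

```text
time: 0.78
eef_pos: [0.2966, -0.5169, 0.2309]
tcp_rot: [0.991, 0.132, -0.0, -0.0]
contact_force: [0.0, -0.0, 0.9]
opening: 0.997
```

send_rows(translation=[[1,-0.65,0],[1,-0.65,0],[1,-0.65,0],[1,-0.65,0],[1,-0.65,0]], rotation=[[0,0,0],[0,0,0],[0,0,0],[0,0,0],[0,0,0]], grip=[85,85,85,85,85])

```text
time: 1.4
eef_pos: [0.4158, -0.3836, 0.231]
tcp_rot: [0.991, 0.132, -0.0, -0.0]
contact_force: [0.4, 0.7, 0.0]
opening: 0.993
```

send_rows(translation=[[1,-0.65,0],[1,-0.65,0],[1,-0.65,0],[1,-0.65,0],[1,-0.65,0]], rotation=[[0,0,0],[0,0,0],[0,0,0],[0,0,0],[0,0,0]], grip=[85,85,85,85,85])

```text
time: 2.02
eef_pos: [0.535, -0.2503, 0.2309]
tcp_rot: [0.991, 0.132, -0.0, -0.0]
contact_force: [0.8, -1.1, -0.8]
opening: 0.995
```

send_rows(translation=[[1,-0.65,0],[1,-0.65,0],[0.6,-0.45,0],[0,0,0]], rotation=[[0,0,0],[0,0,0],[0,0,0],[0,0,0]], grip=[85,85,85,85])

```text
time: 2.52
eef_pos: [0.5963, -0.1793, 0.231]
tcp_rot: [0.991, 0.133, -0.0, -0.0]
contact_force: [-0.3, 0.3, 0.6]
opening: 0.995
```

```bash
python3 - <<'E'
from h import *
i,K,M=cam('wrist');cv2.imwrite('pics/w1.png',i);np.savez('w1.npz',K=K,M=M);s=ctrl.get_state();print(s['time'],s['eef_pos'],s['tcp_rot'],s['contact_force'])
E
```

```text
2.575 [ 0.59582102 -0.18015412  0.23100276] [ 9.91179632e-01  1.32524296e-01 -4.93407213e-04  7.39379298e-05] [-0.33902262  0.21650009 -0.37762496]
```

View pics/w1.png

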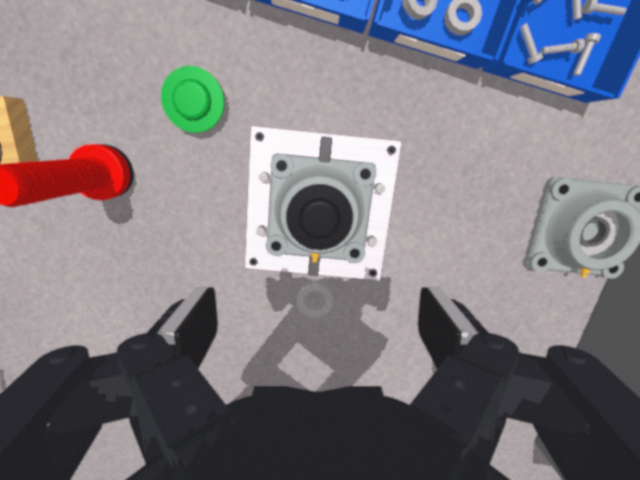

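send_rows(translation=[[0.2,-1,0],[0.2,-1,0],[0.2,-1,0],[0.2,-1,0],[0.2,-1,0]], rotation=[[0,0,0],[0,0,0],[0,0,0],[0,0,0],[0,0,0]], grip=[85,85,85,85,85])

```text
time: 3.2
eef_pos: [0.585, -0.0282, 0.2313]
tcp_rot: [0.991, 0.131, -0.0, 0.0]
contact_force: [1.0, 0.1, 0.2]
opening: 0.994
```

send_rows(translation=[[0.2,-1,0],[0.2,-1,0],[0.2,-1,0],[0.2,-1,0],[0.2,-1,0]], rotation=[[0,0,0],[0,0,0],[0,0,0],[0,0,0],[0,0,0]], grip=[85,85,85,85,85])

```text
time: 3.82
eef_pos: [0.5752, 0.1244, 0.2314]
tcp_rot: [0.991, 0.131, -0.0, 0.0]
contact_force: [-0.6, 0.2, 0.3]
opening: 0.993
```

send_rows(translation=[[0.1,-1,0],[0,-0.6,0],[0,0,0]], rotation=[[0,0,0],[0,0,0],[0,0,0]], grip=[85,85,85])

```text
time: 4.2
eef_pos: [0.5654, 0.172, 0.2313]
tcp_rot: [0.991, 0.132, -0.0, 0.0]
contact_force: [0.6, -0.8, 0.7]
opening: 0.993
```

```bash
python3 - <<'E'
from h import *
i,K,M=cam('wrist');cv2.imwrite('pics/w2.png',i);np.savez('w2.npz',K=K,M=M);s=ctrl.get_state();print(s['time'],s['eef_pos'],s['tcp_rot'],s['contact_force'])
E
```

```text
4.25 [0.5656632  0.17139921 0.23131417] [ 9.91241335e-01  1.32062395e-01 -4.63357069e-05  3.69909088e-04] [-0.14872187 -0.01126598 -0.24750683]
```

View pics/w2.png

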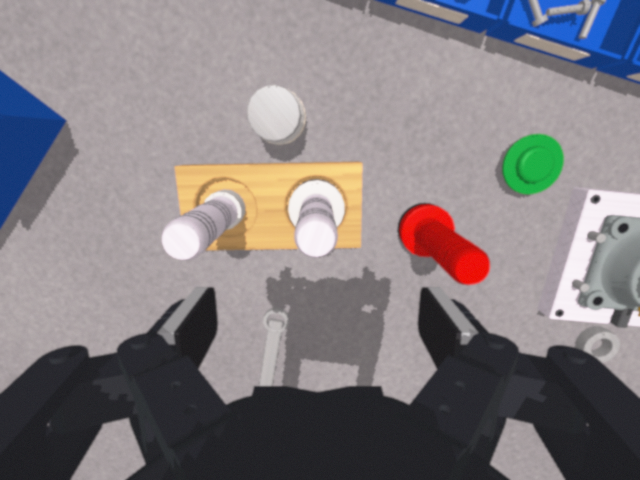

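```bash
python3 - <<'E'
from h import *
i=cv2.imread('pics/w1.png');D=np.load('w1.npz');K,M=D['K'],D['M']
g=np.zeros(i.shape[:2],np.uint8);g[175:260,275:365]=(i.max(2)<70)[175:260,275:365]
g=cv2.morphologyEx(g,cv2.MORPH_CLOSE,np.ones((5,5)))
cs,_=cv2.findContours(g,0,2);c=max(cs,key=cv2.contourArea);e=cv2.fitEllipse(cv2.convexHull(c));print('cover',e)
for z in (.062,.068,.074):
    p=ray(K,M,*e[0],z); l=ray(K,M,e[0][0]-e[1][1]/2,e[0][1],z);r=ray(K,M,e[0][0]+e[1][1]/2,e[0][1],z);print(z,p.round(4),np.linalg.norm(l-r))
T=np.load('top0.npz');S=np.load('side0.npz')
def tri(obs):
    A=[];b=[]
    for K_,M_,u,v in obs:
        d=M_[:3,:3]@np.linalg.solve(K_,[u,v,1.]);d/=np.linalg.norm(d);P=np.eye(3)-np.outer(d,d);A.append(P);b.append(P@M_[:3,3])
    A=np.vstack(A);b=np.hstack(b);x=np.linalg.lstsq(A,b,rcond=None)[0];return x.round(4),np.linalg.norm(A@x-b).round(4)
# driver
i=cv2.imread('pics/w2.png');D=np.load('w2.npz');K,M=D['K'],D['M']
h=cv2.cvtColor(i,cv2.COLOR_BGR2HSV)
w=((h[...,1]<40)&(h[...,2]>165)).astype(np.uint8)
g=np.zeros_like(w);g[165:265,270:365]=w[165:265,270:365]
cs,_=cv2.findContours(g,0,2);c=max(cs,key=cv2.contourArea)[:,0]
top=c[c[:,1]>238];ft=c[c[:,1]<212];
print('hand',len(top));e=cv2.fitEllipse(top);print(e,ray(K,M,*e[0],.142).round(4))
f=cv2.fitEllipse(ft);print('foot',f,ray(K,M,*f[0],.034).round(4))
# wood corners
m=cv2.inRange(h,(8,70,80),(28,255,255));k,l,s,cc=cv2.connectedComponentsWithStats(m);j=1+np.argmax(s[1:,4])
W=np.array([ray(K,M,u,v,.024)[:2] for v,u in np.argwhere(l==j)],np.float32);print(s[j],cv2.minAreaRect(W))
b=i.copy()
for q,col in ((e,(0,0,255)),(f,(255,0,0))): cv2.ellipse(b,q,col,1)
cv2.imwrite('pics/c2.png',cv2.resize(b[150:280,150:380],None,fx=3,fy=3))
E
```

```text
cover ((319.06597900390625, 216.66612243652344), (63.53410339355469, 64.49835968017578), 88.91570281982422)
0.062 [ 0.596  -0.1812  0.062 ] 0.06068368524514839
0.068 [ 0.5973 -0.1808  0.068 ] 0.05951860217393483
0.074 [ 0.5986 -0.1804  0.074 ] 0.05835351910272125
hand 42
((314.88970947265625, 252.37619018554688), (25.93506622314453, 84.06633758544922), 89.80531311035156) [0.5559 0.171  0.142 ]
foot ((333.43487548828125, 169.36463928222656), (62.96415328979492, 149.38150024414062), 98.7129898071289) [0.6091 0.1672 0.034 ]
[  174   161   189    90 10058] ((0.5530017018318176, 0.21953445672988892), (0.09247836470603943, 0.19115017354488373), 16.321828842163086)
```

View pics/c2.png

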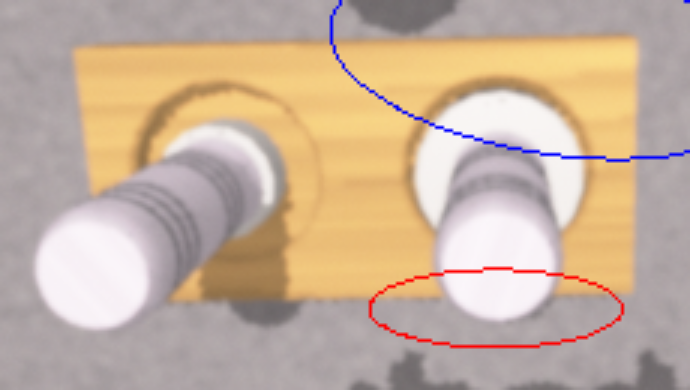

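```bash
python3 - <<'E'
from h import *
D=np.load('w2.npz');K,M=D['K'],D['M']
print(ray(K,M,316.3,237.3,.142),ray(K,M,316.8,207.5,.034))
for u in(316.8-29,316.8+29): print(ray(K,M,u,207.5,.034))
for u in(316.3-20.3,316.3+20.3): print(ray(K,M,u,237.3,.142))
E
```

```text
[0.56711605 0.1730315  0.142     ] [0.56784097 0.17296513 0.034     ]
[0.56005033 0.20145906 0.034     ]
[0.57563222 0.14446896 0.034     ]
[0.56330034 0.18698961 0.142     ]
[0.57093197 0.15907261 0.142     ]
```

Driver at (0.567, 0.173); top and foot agree, and both measured sizes match the given ones. Descend and grip.

send_rows(translation=[[0.06,-0.04,1],[0,0,1],[0,0,1],[0,0,1],[0,0,0.9]], rotation=[[0,0,0],[0,0,0],[0,0,0],[0,0,0],[0,0,0]], grip=[85,85,85,85,85])

```text
time: 4.88
eef_pos: [0.5674, 0.1721, 0.0832]
tcp_rot: [0.991, 0.131, -0.0, 0.0]
contact_force: [0.4, 0.0, -0.1]
opening: 0.995
```

send_rows(translation=[[0,0,0],[0,0,0],[0,0,0],[0,0,0],[0,0,0]], rotation=[[0,0,0],[0,0,0],[0,0,0],[0,0,0],[0,0,0]], grip=[60,35,15,10,10], squeeze=100)

```text
time: 5.5
eef_pos: [0.5684, 0.1738, 0.0862]
tcp_rot: [0.991, 0.132, 0.002, 0.0]
contact_force: [0.2, 0.4, 5.1]
opening: 0.354
```

send_rows(translation=[[0,0,0],[0,0,0],[0,0,0]], rotation=[[0,0,0],[0,0,0],[0,0,0]], grip=[10,10,10])

```text
time: 5.88
eef_pos: [0.5685, 0.1738, 0.0861]
tcp_rot: [0.991, 0.132, 0.002, 0.0]
contact_force: [-0.1, -0.1, 6.2]
opening: 0.355
```

send_rows(translation=[[0,0,-0.3],[0,0,-0.8],[0,0,-1],[0,0,-1],[0,0,-1]], rotation=[[0,0,0],[0,0,0],[0,0,0],[0,0,0],[0,0,0]], grip=[10,10,10,10,10])

```text
time: 6.5
eef_pos: [0.5658, 0.1737, 0.2067]
tcp_rot: [0.991, 0.132, -0.002, -0.0]
contact_force: [-0.4, -0.4, -3.2]
opening: 0.352
```

send_rows(translation=[[0,0,-1],[0,0,0],[0,0,0]], rotation=[[0,0,0],[0,0,0],[0,0,0]], grip=[10,10,10])

```text
time: 6.88
eef_pos: [0.5659, 0.1736, 0.235]
tcp_rot: [0.991, 0.132, -0.002, -0.0]
contact_force: [-0.2, -0.1, -3.6]
opening: 0.35
```

```bash
python3 - <<'E'
from h import *
o=[]
for n in ['wrist','side']:
    i,K,M=cam(n);cv2.imwrite(f'pics/{n}3.png',i);np.savez(f'{n}3.npz',K=K,M=M);o.append(i)
s=ctrl.get_state();print(s['time'],s['eef_pos'],s['tcp_rot'],s['contact_force'],s['wrist_torque'])
cv2.imwrite('pics/c3.png',np.hstack([cv2.resize(o[0][200:480,160:480],None,fx=1.2,fy=1.2),cv2.resize(o[1][0:240,180:460],None,fx=1.4,fy=1.4)]))
E
```

```text
6.975 [0.56577117 0.17357579 0.23452044] [ 9.91241183e-01  1.32042477e-01 -2.38738476e-03 -4.66779672e-05] [ 0.38474697  0.09071717 -3.07559585] [0.00881404 0.01446392 0.02623031]
```

View pics/c3.png

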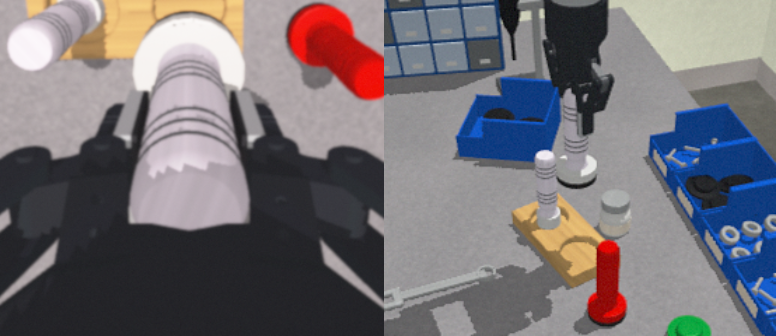

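```bash
python3 - <<'E'
from h import *
i=cv2.imread('pics/wrist3.png');D=np.load('wrist3.npz');K,M=D['K'],D['M'];s=ctrl.get_state()
h=cv2.cvtColor(i,cv2.COLOR_BGR2HSV);w=(h[...,1]<30)&(h[...,2]>140)
P=[]
for v in range(206,280,3):
    # walk outward from handle centre region
    c=np.where(w[v,255:385])[0]+255
    if len(c): print(v,c.min(),c.max(),end='; ');P+= [[c.min(),v],[c.max(),v]]
P=np.array([p for p in P if p[1]<262],np.float32)
Z=s['eef_pos'][2]-.052
X=np.array([ray(K,M,u,v,Z)[:2] for u,v in P])
from scipy.optimize import least_squares
r=least_squares(lambda q:np.hypot(*(X-q[:2]).T)-q[2],[*X.mean(0),.029],loss='soft_l1',f_scale=.001)
print('\n',r.x,s['eef_pos'],np.abs(r.fun).max())
E
```

```text
206 364 384; 209 364 384; 212 307 384; 215 299 384; 218 292 384; 221 289 384; 224 286 384; 227 283 384; 230 281 384; 233 279 384; 236 277 384; 239 276 384; 242 275 384; 245 273 384; 248 272 384; 251 255 384; 254 255 384; 257 255 384; 260 255 384; 263 255 384; 266 255 384; 269 255 384; 272 255 384; 275 255 384; 278 255 384; 
 [0.56995    0.16631918 0.03424972] [0.56577117 0.17357579 0.23452044] 0.012064808560001465
```

```bash
python3 - <<'E'
from h import *
from scipy.optimize import least_squares
i=cv2.imread('pics/wrist3.png');D=np.load('wrist3.npz');K,M=D['K'],D['M'];s=ctrl.get_state()
h=cv2.cvtColor(i,cv2.COLOR_BGR2HSV);w=((h[...,1]<30)&(h[...,2]>185))
for v in (215,224,236,245): 
    c=np.where(w[v,262:380])[0]+262; print(v,c.min(),c.max())
P=[]
for v in range(212,250,3):
    c=np.where(w[v,262:372])[0]+262
    P.append([c.min(),v])
    if c.max()<371:P.append([c.max(),v])
P=np.array(P);print(P.tolist())
for Z in (s['eef_pos'][2]-.052,):
  X=np.array([ray(K,M,u,v,Z)[:2] for u,v in P])
  r=least_squares(lambda q:np.hypot(*(X-q[:2]).T)-.029,X.mean(0),loss='soft_l1',f_scale=.001)
  d=np.append(r.x-s['eef_pos'][:2],0);print(r.x,'tool offset',R.from_quat(s['tcp_rot']).inv().apply(d),np.abs(r.fun).max())
E
```

```text
215 302 331
224 287 347
236 277 356
245 273 362Traceback (most recent call last):
  File "<stdin>", line 10, in <module>
    return umr_minimum(a, axis, None, out, keepdims, initial, where)
ValueError: zero-size array to reduction operation minimum which has no identity
```

```bash
python3 - <<'E'
from h import *
from scipy.optimize import least_squares
i=cv2.imread('pics/wrist3.png');D=np.load('wrist3.npz');K,M=D['K'],D['M'];s=ctrl.get_state()
h=cv2.cvtColor(i,cv2.COLOR_BGR2HSV);w=((h[...,1]<30)&(h[...,2]>175))
P=[]
for v in range(215,252,3):
    c=np.where(w[v,262:380])[0]+262
    P+=[[c.min(),v],[c.max(),v]]
P=np.array(P);print(P.tolist())
X=np.array([ray(K,M,u,v,s['eef_pos'][2]-.052)[:2] for u,v in P])
for f in (lambda q:np.hypot(*(X-q[:2]).T)-.029, lambda q:np.hypot(*(X-q[:2]).T)-q[2]):
  r=least_squares(f,[*X.mean(0),.029],loss='soft_l1',f_scale=.001)
  d=np.append(r.x[:2]-s['eef_pos'][:2],0);print(r.x,'tool offset',R.from_quat(s['tcp_rot']).inv().apply(d),np.abs(r.fun).max())
E
```

```text
[[301, 215], [379, 215], [294, 218], [379, 218], [290, 221], [379, 221], [286, 224], [379, 224], [283, 227], [379, 227], [281, 230], [379, 230], [279, 233], [379, 233], [277, 236], [379, 236], [276, 239], [379, 239], [275, 242], [379, 242], [273, 245], [379, 245], [272, 248], [379, 248], [262, 251], [379, 251]]
[0.57795795 0.1683506  0.029     ] tool offset [ 1.03938718e-02  8.23314645e-03 -5.50188117e-05] 0.013262933446959706
[0.56696827 0.1668152  0.03367572] tool offset [-6.14393836e-04  6.83821474e-03 -2.04380474e-06] 0.006879953255067517
```

```bash
python3 - <<'E'
from h import *
from scipy.optimize import least_squares
D=np.load('wrist3.npz');K,M=D['K'],D['M'];s=ctrl.get_state()
P=[(302,215),(331,215),(287,224),(347,224),(277,236),(356,236),(273,245),(362,245)]
X=np.array([ray(K,M,u,v,s['eef_pos'][2]-.052)[:2] for u,v in P])
for f in (lambda q:np.hypot(*(X-q[:2]).T)-.029, lambda q:np.hypot(*(X-q[:2]).T)-q[2]):
  r=least_squares(f,[*X.mean(0),.029])
  d=np.append(r.x[:2]-s['eef_pos'][:2],0);print(r.x,'tool offset',R.from_quat(s['tcp_rot']).inv().apply(d),np.abs(r.fun).max())
E
```

```text
[0.56356593 0.17306082 0.029     ] tool offset [-2.26312299e-03 -8.02560653e-05  1.07414949e-05] 0.0009895095504052626
[0.56516718 0.17350021 0.02778951] tool offset [-6.02713579e-04 -8.51596775e-05  2.90678702e-06] 0.0006574672587020616
```

send_rows(translation=[[-0.17,0.6,0],[-0.17,1,0],[-0.17,1,0],[-0.17,1,0],[-0.17,1,0]], rotation=[[0,0,0],[0,0,0],[0,0,0],[0,0,0],[0,0,0]], grip=[10,10,10,10,10])

```text
time: 7.6
eef_pos: [0.5781, 0.0317, 0.2365]
tcp_rot: [0.991, 0.132, -0.001, 0.0]
contact_force: [0.8, -0.6, -2.7]
opening: 0.356
```

send_rows(translation=[[-0.17,1,0],[-0.17,1,0],[-0.17,1,0],[-0.17,1,0],[-0.17,1,0]], rotation=[[0,0,0],[0,0,0],[0,0,0],[0,0,0],[0,0,0]], grip=[10,10,10,10,10])

```text
time: 8.22
eef_pos: [0.5925, -0.1197, 0.2364]
tcp_rot: [0.991, 0.132, -0.001, -0.0]
contact_force: [0.7, -1.0, -1.6]
opening: 0.354
```

send_rows(translation=[[-0.17,1,0],[-0.2,1.0,0],[0,0.07,1],[0,0,0.9],[0,0,0]], rotation=[[0,0,0],[0,0,0],[0,0,0],[0,0,0],[0,0,0]], grip=[10,10,10,10,10])

```text
time: 8.85
eef_pos: [0.5961, -0.1806, 0.1763]
tcp_rot: [0.991, 0.132, -0.004, -0.002]
contact_force: [-0.2, -0.6, -2.8]
opening: 0.35
```

send_rows(translation=[[0,0,0],[0,0,0]], rotation=[[0,0,0],[0,0,0]], grip=[10,10])

```text
time: 9.1
eef_pos: [0.5997, -0.181, 0.1823]
tcp_rot: [0.991, 0.132, 0.001, 0.001]
contact_force: [0.2, -0.7, -2.7]
opening: 0.351
```

```bash
python3 - <<'E'
from h import *
o=[]
for n in ['wrist','side']:
    i,K,M=cam(n);cv2.imwrite(f'pics/{n}4.png',i);np.savez(f'{n}4.npz',K=K,M=M);o.append(i)
s=ctrl.get_state();print(s['time'],s['eef_pos'],s['tcp_rot'],s['contact_force'],s['wrist_torque'])
cv2.imwrite('pics/c4.png',np.hstack([cv2.resize(o[0][120:360,200:440],None,fx=1.6,fy=1.6),cv2.resize(o[1][180:372,300:492],None,fx=2,fy=2)]))
E
```

```text
9.2 [ 0.59952967 -0.18071503  0.18197119] [9.91228645e-01 1.32151383e-01 1.09958961e-03 7.59223289e-04] [ 0.0855411 -0.2199861 -2.9485268] [-0.00534635  0.04401846  0.00763138]
```

View pics/c4.png

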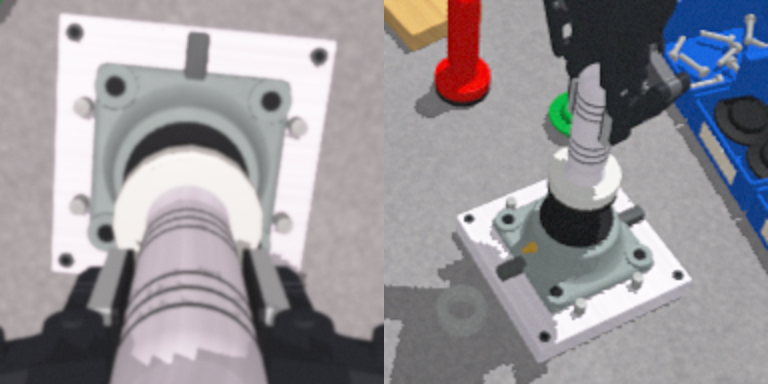

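send_rows(translation=[[-0.04,0,0.3],[0,0,0.4],[0,0,0.2],[0,0,0],[0,0,0]], rotation=[[0,0,0],[0,0,0],[0,0,0],[0,0,0],[0,0,0]], grip=[10,10,10,10,10])

```text
time: 9.82
eef_pos: [0.5979, -0.1809, 0.1535]
tcp_rot: [0.991, 0.132, 0.0, 0.0]
contact_force: [0.2, -0.3, -2.9]
opening: 0.352
```

send_rows(translation=[[0,0,0.05],[0,0,0.05],[0,0,0.05],[0,0,0]], rotation=[[0,0,0],[0,0,0],[0,0,0],[0,0,0]], grip=[10,10,10,10])

```text
time: 10.32
eef_pos: [0.5975, -0.1807, 0.1486]
tcp_rot: [0.991, 0.132, -0.0, -0.0]
contact_force: [-0.6, 1.0, -2.3]
opening: 0.351
```

send_rows(translation=[[0,0,0.05],[0,0,0.05],[0,0,0]], rotation=[[0,0,0],[0,0,0],[0,0,0]], grip=[10,10,10])

```text
time: 10.7
eef_pos: [0.5975, -0.1807, 0.1456]
tcp_rot: [0.991, 0.132, -0.0, -0.0]
contact_force: [0.0, 0.4, -2.4]
opening: 0.356
```

send_rows(translation=[[0,0,0.05],[0,0,0.05],[0,0,0]], rotation=[[0,0,0],[0,0,0],[0,0,0]], grip=[10,10,10])

```text
time: 11.08
eef_pos: [0.598, -0.1809, 0.1438]
tcp_rot: [0.991, 0.132, 0.0, 0.0]
contact_force: [-1.0, 0.8, 2.2]
opening: 0.355
```

send_rows(translation=[[0,0,0.04],[0,0,0.04],[0,0,0]], rotation=[[0,0,0],[0,0,0],[0,0,0]], grip=[10,10,10])

```text
time: 11.45
eef_pos: [0.5984, -0.1811, 0.1424]
tcp_rot: [0.991, 0.132, 0.001, 0.0]
contact_force: [-1.6, 1.9, 6.6]
opening: 0.352
```

send_rows(translation=[[0,0,0.03],[0,0,0.03],[0,0,0]], rotation=[[0,0,0],[0,0,0],[0,0,0]], grip=[10,10,10])

```text
time: 11.82
eef_pos: [0.5986, -0.1812, 0.1413]
tcp_rot: [0.991, 0.132, 0.001, 0.001]
contact_force: [-2.3, 1.4, 8.8]
opening: 0.353
```

send_rows(translation=[[-0.02,0,0.03],[0,0,0.03],[0,0,0]], rotation=[[0,0,0],[0,0,0],[0,0,0]], grip=[10,10,10])

```text
time: 12.2
eef_pos: [0.5986, -0.1813, 0.1406]
tcp_rot: [0.991, 0.132, 0.002, 0.001]
contact_force: [-2.7, 2.1, 10.7]
opening: 0.351
```

send_rows(translation=[[0,0,0.03],[0,0,0.03],[0,0,0]], rotation=[[0,0,0],[0,0,0],[0,0,0]], grip=[10,10,10])

```text
time: 12.58
eef_pos: [0.5988, -0.1814, 0.1399]
tcp_rot: [0.991, 0.132, 0.002, 0.001]
contact_force: [-4.4, 2.2, 15.2]
opening: 0.351
```

send_rows(translation=[[0,0,0.02],[0,0,0.01],[0,0,0]], rotation=[[0,0,0],[0,0,0],[0,0,0]], grip=[10,10,10])

```text
time: 12.95
eef_pos: [0.5991, -0.1815, 0.1383]
tcp_rot: [0.991, 0.132, 0.002, 0.001]
contact_force: [-2.4, 2.1, 12.4]
opening: 0.35
```

```bash
python3 - <<'E'
from h import *
s=ctrl.get_state();print(s['eef_pos'],s['contact_force'],s['wrist_torque'],R.from_quat(s['tcp_rot']).as_matrix()[:,2])
E
```

```text
[ 0.5990855  -0.1814959   0.13826668] [-2.40737465  2.1135543  12.40149528] [0.45901794 0.5259929  0.01323472] [ 0.00508688 -0.00174635 -0.99998554]
```

send_rows(translation=[[0,0,0.03],[0,0,0],[0,0,0]], rotation=[[0,0,0],[0,0,0],[0,0,0]], grip=[10,10,10])

```text
time: 13.32
eef_pos: [0.5992, -0.1815, 0.138]
tcp_rot: [0.991, 0.132, 0.002, 0.001]
contact_force: [-2.5, 2.1, 14.1]
opening: 0.353
```

It clicked: the force dropped from 15 to 12 N while the tool advanced 1.6 mm, and the next step met a hard stop. Back off and look.

send_rows(translation=[[0.02,0,-0.15],[0,0,-0.3],[0,0,-0.8],[0,0,-1],[0,0,-1]], rotation=[[0,0,0],[0,0,0],[0,0,0],[0,0,0],[0,0,0]], grip=[10,10,10,10,10])

```text
time: 13.95
eef_pos: [0.5969, -0.1805, 0.2298]
tcp_rot: [0.991, 0.132, -0.001, -0.001]
contact_force: [0.8, 0.3, -3.0]
opening: 0.352
```

send_rows(translation=[[0,-0.5,-0.2],[0,-1,0],[0,-1,0],[0,-0.5,0],[0,0,0]], rotation=[[0,0,0],[0,0,0],[0,0,0],[0,0,0],[0,0,0]], grip=[10,10,10,10,10])

```text
time: 14.58
eef_pos: [0.5734, -0.0927, 0.2355]
tcp_rot: [0.991, 0.133, -0.001, -0.0]
contact_force: [-0.2, -1.0, -3.2]
opening: 0.352
```

```bash
python3 - <<'E'
from h import *
o=[]
for n in ['wrist','side']:
    i,K,M=cam(n);cv2.imwrite(f'pics/{n}5.png',i);np.savez(f'{n}5.npz',K=K,M=M);o.append(i)
s=ctrl.get_state();print(s['time'],s['eef_pos'],s['tcp_rot'],s['contact_force'],s['wrist_torque'])
cv2.imwrite('pics/c5.png',np.hstack([cv2.resize(o[0][140:340,300:560],None,fx=1.5,fy=1.5),cv2.resize(o[1][240:360,330:460],None,fx=2.5,fy=2.5)]))
E
```

```text
14.675 [ 0.57412633 -0.09423795  0.23625307] [ 9.91243900e-01  1.32043387e-01 -2.06503702e-04  1.78218636e-04] [-0.94002396 -0.7174923  -2.78319124] [0.01383496 0.02231563 0.00018928]
```

View pics/c5.png

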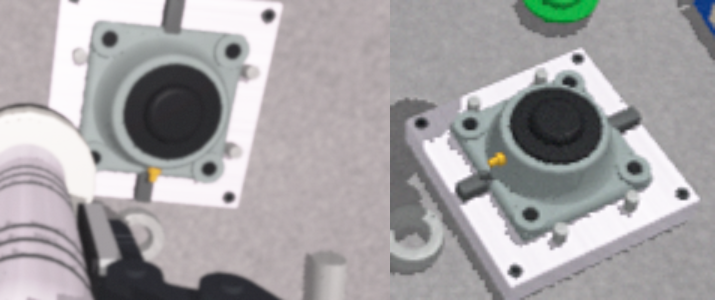

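Cover sits flush and concentric in both views (left crop ~(172,110), right ~(556,125)). Now back to the well.

send_rows(translation=[[0.2,-0.6,0],[0.2,-1,0],[0.2,-1,0],[0.25,-1,0],[0.25,-1,0]], rotation=[[0,0,0],[0,0,0],[0,0,0],[0,0,0],[0,0,0]], grip=[10,10,10,10,10])

```text
time: 15.3
eef_pos: [0.57, 0.0492, 0.2368]
tcp_rot: [0.991, 0.132, 0.0, -0.0]
contact_force: [0.3, 0.1, -2.6]
opening: 0.351
```

send_rows(translation=[[0.25,-1,0],[0.25,-1,0],[0.25,-1,0],[0.25,-0.7,0],[0.04,-0.38,0]], rotation=[[0,0,0],[0,0,0],[0,0,0],[0,0,0],[0,0,0]], grip=[10,10,10,10,10])

```text
time: 15.92
eef_pos: [0.5679, 0.1756, 0.2366]
tcp_rot: [0.991, 0.132, -0.0, -0.0]
contact_force: [0.5, 0.4, -2.0]
opening: 0.352
```

send_rows(translation=[[0,0,1],[0,0,1],[0,0,1],[0,0,0.4],[0,0,0]], rotation=[[0,0,0],[0,0,0],[0,0,0],[0,0,0],[0,0,0]], grip=[10,10,10,10,10])

```text
time: 16.55
eef_pos: [0.5676, 0.174, 0.1341]
tcp_rot: [0.991, 0.132, -0.001, 0.0]
contact_force: [-0.3, 0.1, -2.6]
opening: 0.353
```

send_rows(translation=[[0,0,0],[0,0,0],[0,0,0]], rotation=[[0,0,0],[0,0,0],[0,0,0]], grip=[10,10,10])

```text
time: 16.92
eef_pos: [0.5685, 0.1743, 0.1358]
tcp_rot: [0.991, 0.132, 0.001, 0.0]
contact_force: [-0.3, -0.7, -3.6]
opening: 0.351
```

```bash
python3 - <<'E'
from h import *
o=[]
for n in ['wrist','side']:
    i,K,M=cam(n);cv2.imwrite(f'pics/{n}6.png',i);np.savez(f'{n}6.npz',K=K,M=M);o.append(i)
s=ctrl.get_state();print(s['time'],s['eef_pos'],s['tcp_rot'],s['contact_force'],s['wrist_torque'])
cv2.imwrite('pics/c6.png',np.hstack([cv2.resize(o[0][160:320,200:400],None,fx=2,fy=2),cv2.resize(o[1][95:223,255:375],None,fx=2.5,fy=2.5)]))
K,M=np.load('wrist6.npz')['K'],np.load('wrist6.npz')['M']
for d in (-29,29): print(proj(K,M,[.567,.1735,.012]),)
c=np.array([.5665,.1737]);R_=.032
print([proj(K,M,[c[0]+R_*np.cos(a),c[1]+R_*np.sin(a),.024]).round(1).tolist() for a in np.deg2rad(15.2+np.array([0,45,90,-45,-90]))])
E
```

```text
17.025 [0.5681758  0.1742506  0.13528295] [ 9.91248137e-01  1.32011107e-01  4.45587879e-04 -3.05027306e-06] [-0.62795582  0.53847699 -3.43027001] [-0.00475478 -0.00847134 -0.05333537]
[317.61344933 230.10227467]
[317.61344933 230.10227467]
[[317.2, 193.7], [287.6, 205.9], [276.2, 234.5], [346.9, 205.9], [358.2, 234.6]]
```

View pics/c6.png

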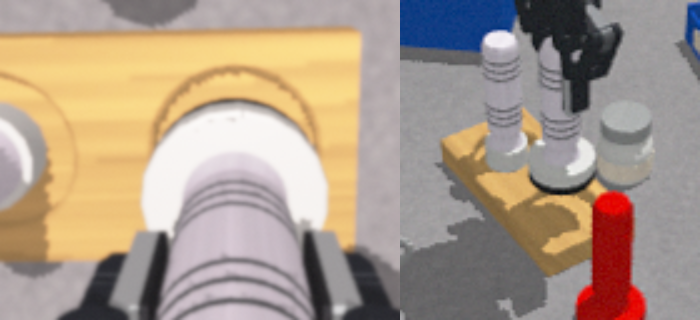

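```bash
python3 - <<'E'
from h import *
D=np.load('wrist6.npz');K,M=D['K'],D['M'];a=np.array([.965,.262]);b=np.array([.262,-.965]);z=.1353-.052
for v in(210,212): print((ray(K,M,317.5,v,z)[:2]-.029*a).round(4))
i=cv2.imread('pics/wrist6.png');print(i[200:220:2,318].tolist())
for u in(271,364): print(ray(K,M,u,253,z)[:2])
E
```

```text
[0.5687 0.1742]
[0.5676 0.1738]
[[136, 215, 248], [131, 209, 245], [129, 202, 242], [128, 202, 243], [109, 170, 220], [104, 111, 119], [175, 179, 184], [209, 212, 220], [248, 249, 251], [244, 246, 249]]
[0.56361192 0.20203047]
[0.57847802 0.14748686]
```

send_rows(translation=[[-0.01,0,0.6],[0,0,0.4],[0,0,0.2],[0,0,0.1],[0,0,0]], rotation=[[0,0,0],[0,0,0],[0,0,0],[0,0,0],[0,0,0]], grip=[10,10,10,10,10])

```text
time: 17.65
eef_pos: [0.5677, 0.1742, 0.0955]
tcp_rot: [0.991, 0.132, -0.0, -0.0]
contact_force: [0.1, 0.4, -2.8]
opening: 0.353
```

send_rows(translation=[[0,0,0.1],[0,0,0.1],[0,0,0.1],[0,0,0]], rotation=[[0,0,0],[0,0,0],[0,0,0],[0,0,0]], grip=[10,10,10,10])

```text
time: 18.15
eef_pos: [0.5677, 0.1742, 0.087]
tcp_rot: [0.991, 0.132, 0.0, -0.0]
contact_force: [-0.3, -0.3, -1.6]
opening: 0.348
```

send_rows(translation=[[0,0,0.05],[0,0,0],[0,0,0]], rotation=[[0,0,0],[0,0,0],[0,0,0]], grip=[10,10,10])

```text
time: 18.52
eef_pos: [0.5679, 0.1742, 0.0861]
tcp_rot: [0.991, 0.132, 0.0, 0.0]
contact_force: [-3.2, -0.2, 6.2]
opening: 0.351
```

send_rows(translation=[[0,0,0],[0,0,0],[0,0,0],[0,0,0],[0,0,0]], rotation=[[0,0,0],[0,0,0],[0,0,0],[0,0,0],[0,0,0]], grip=[34,45,60,85,85], squeeze=20)

```text
time: 19.15
eef_pos: [0.5677, 0.1741, 0.0851]
tcp_rot: [0.991, 0.132, 0.0, -0.0]
contact_force: [-0.5, -0.4, 0.4]
opening: 0.992
```

send_rows(translation=[[0,0,0],[0,0,0],[0,0,0]], rotation=[[0,0,0],[0,0,0],[0,0,0]], grip=[85,85,85])

```text
time: 19.52
eef_pos: [0.5677, 0.1742, 0.0852]
tcp_rot: [0.991, 0.132, 0.0, 0.0]
contact_force: [0.7, 0.3, 0.3]
opening: 0.999
```

send_rows(translation=[[0,0,-0.5],[0,0,-1],[0,0,-1],[0,0,-1],[0,0,-1]], rotation=[[0,0,0],[0,0,0],[0,0,0],[0,0,0],[0,0,0]], grip=[85,85,85,85,85])

```text
time: 20.15
eef_pos: [0.5678, 0.1742, 0.2227]
tcp_rot: [0.991, 0.132, 0.001, 0.0]
contact_force: [1.3, -0.2, 0.7]
opening: 0.997
```

send_rows(translation=[[0,0,-0.5],[0,0,0],[0,0,0],[0,0,0]], rotation=[[0,0,0],[0,0,0],[0,0,0],[0,0,0]], grip=[85,85,85,85])

```text
time: 20.65
eef_pos: [0.5668, 0.174, 0.2334]
tcp_rot: [0.991, 0.132, -0.002, -0.0]
contact_force: [-1.1, -0.0, 0.4]
opening: 0.994
```

```bash
python3 - <<'E'
from h import *
o=[]
for n in ['wrist','side']:
    i,K,M=cam(n);cv2.imwrite(f'pics/{n}7.png',i);np.savez(f'{n}7.npz',K=K,M=M);o.append(i)
s=ctrl.get_state();print(s['time'],s['eef_pos'],s['contact_force'])
cv2.imwrite('pics/c7.png',np.hstack([cv2.resize(o[0][150:280,150:380],None,fx=1.8,fy=1.8),cv2.resize(o[1][90:350,250:460],(189,234))]))
E
```

```text
20.75 [0.5671332  0.17405951 0.2338839 ] [ 0.26090653 -0.20070004  0.50275627]
```

View pics/c7.png

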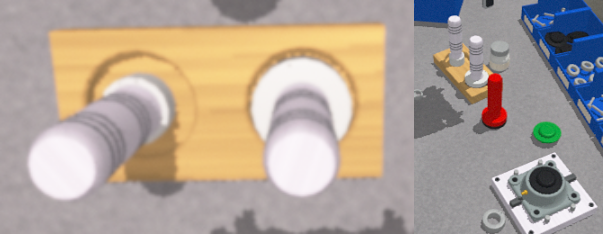

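The driver stands upright in its well (crop ~(302,100)), and the cover is flush (side crop ~(545,180)). The gripper is clear of everything.

```bash
python3 -c "
from plant import ticket
print(ticket.sign_off())"
```

```text
the job is handed in; nothing more can be done
None
```

The cover is pressed home with the cup-faced driver, the driver is back in its well and released, and I handed the job in at about 21 s of the 42 s allowed.

- **Pressing:** The wrist read at most about 15 N at the pauses, or roughly 18 N on the cover with the driver's weight added. The force then dropped to about 12 N as the tool advanced 1.6 mm. One small extra step of 0.9 mm met a hard stop, so I backed off.
- **Cover:** Afterwards it looked flush and concentric in both the wrist and side views. I judged this by eye and by the travel, about 4.7 mm of the expected 5 mm or so. I did not measure the rim gap or tilt separately.
- **Driver:** The last pictures show it upright in its original well. The foot was within about 1 mm of the well centre just before I lowered it.
- **Everything else:** The gripper was open with the TCP 0.23 m above the bench and no contact force. In the final crops the flat driver, grease jar and collar look unmoved. The wrench and shaft are out of frame, and the arm never came near them.
- **Checks that disagreed:** The first automatic ellipse and circle fits of the driver failed on bad masks, so I replaced them with edge pixels picked by hand. The cover's x position differed by 2–3 mm between cameras, so I used a value in between. While pressing, the arm drifted about 1.5 mm in x and tilted by about 0.3°.

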